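# Dress the living-room table: pillar candles in stepped order

### The job

Stand the four pillar candles upright on the steel plates of the oak tray, one to a plate, in order of height: the tallest on the plate nearest the flower vase, stepping down plate by plate to the shortest at the far end by the mug. Leave the vase and the mug where they are.

Things in the scene. Friction and masses are not known exactly. Their poses are not given: they have to be found in the camera images.
- candle_140: the tallest of four plain ivory wax pillar candles: an upright cylinder 140 mm tall and 50 mm in diameter, about 248 g, with a thin 7 mm wick on top. Origin: centre of its underside; z up its axis. It stands loose on the table to start with, in front of the oak tray (on the robot's side); which candle stands where changes.
- candle_110: the second tallest of four plain ivory wax pillar candles: an upright cylinder 110 mm tall and 50 mm in diameter, about 195 g, with a thin 7 mm wick on top. Origin: centre of its underside; z up its axis. It stands loose on the table to start with, in front of the oak tray (on the robot's side); which candle stands where changes.
- candle_80: the third tallest of four plain ivory wax pillar candles: an upright cylinder 80 mm tall and 50 mm in diameter, about 142 g, with a thin 7 mm wick on top. Origin: centre of its underside; z up its axis. It stands loose on the table to start with, in front of the oak tray (on the robot's side); which candle stands where changes.
- candle_50: the shortest of four plain ivory wax pillar candles: an upright cylinder 50 mm tall and 50 mm in diameter, about 88 g, with a thin 7 mm wick on top. Origin: centre of its underside; z up its axis. It stands loose on the table to start with, in front of the oak tray (on the robot's side); which candle stands where changes.
- plate_a: one of four identical round dark-steel candle plates fixed 95 mm apart in a straight row along an oak tray (390 x 100 x 12 mm), roughly along y. 82 mm across, rim 7 mm high, floor 72 mm wide and 3 mm above its underside: a candle in it has its foot 15 mm above the table. Origin: centre of its underside. Tray place, yaw and which plate is where in the row change.
- plate_b: one of four identical round dark-steel candle plates fixed 95 mm apart in a straight row along an oak tray (390 x 100 x 12 mm), roughly along y. 82 mm across, rim 7 mm high, floor 72 mm wide and 3 mm above its underside: a candle in it has its foot 15 mm above the table. Origin: centre of its underside. Tray place, yaw and which plate is where in the row change.
- plate_c: one of four identical round dark-steel candle plates fixed 95 mm apart in a straight row along an oak tray (390 x 100 x 12 mm), roughly along y. 82 mm across, rim 7 mm high, floor 72 mm wide and 3 mm above its underside: a candle in it has its foot 15 mm above the table. Origin: centre of its underside. Tray place, yaw and which plate is where in the row change.
- plate_d: one of four identical round dark-steel candle plates fixed 95 mm apart in a straight row along an oak tray (390 x 100 x 12 mm), roughly along y. 82 mm across, rim 7 mm high, floor 72 mm wide and 3 mm above its underside: a candle in it has its foot 15 mm above the table. Origin: centre of its underside. Tray place, yaw and which plate is where in the row change.
- vase: flower vase: clear glass jar 86 mm in diameter and 150 mm high with a bunch of white flowers, about 235 mm high and 110 mm across with the flowers; loose, about 0.9 kg. Origin: centre of its underside; z up. It stands just past one end of the tray, a little behind the row of plates (127 mm from the centre of the nearest plate); which end changes.
- mug: empty white ceramic mug, 82 mm in diameter, 92 mm high, with a handle at its +y; loose, 0.33 kg. Origin: centre of its underside; z up. It stands past the tray's other end, likewise a little behind the row.
Things that resemble listed ones, but are neither listed nor needed, are in the scene too. What is shaped like the candle_110 but black, pink or red is not meant.

How it is judged:
By the outcome, as a careful person would: the job done as asked, in the order asked, and still so for the second after the job is handed in, with the robot touching nothing.
It also fails if it takes over 102 s, if anything falls off the work surface, if the arm or the gripper's body presses on something with over 40 N, if the wrist force passes 120 N, or if a joint passes its speed limit or range.

### The arm

A 6-joint arm with a two-finger parallel gripper is mounted at the origin on the work surface. World frame = base frame: x ahead of the robot, y to its left, z up, the work surface at z = 0. Lengths are in m, angles in rad, forces in N, time in s.
With the tool pointing down it reaches from about 0.15 to 0.775 m from the base axis. Payload 6.1 kg.
Tool frame: the origin (TCP) lies midway between the tips of the shut fingers; the grasp point (between the pads) lies 19 mm behind it; z points along the fingers, y is the line along which they close (so a half turn about z gives the same grasp; the last joint's range is limited). The gripper opens to 85 mm and grips with 20 to 120 N. Pads are 22 mm wide; open, the fingers measure 114 mm over their backs; the gripper's body (76 mm by 85 mm) begins 54 mm behind the grasp point. The pads swing forward as they close: fully open they stand 13 mm farther back than shut.
Start: joints at [1.16, 0.126, -0.04, 1.405, 0, 1.571], TCP at [0.21, 0.481, 0.231] pointing down, gripper open.
Joint ranges: [-2.72, 2.72], [-0.95, 1.95], [-1.27, 1.35], [-1.78, 2.02], [-1.46, 1.47], [-3.14, 3.14]. Speed limits (rad/s): [2.39, 2.39, 3.01, 3.14, 3.14, 3.14].

### API

Orientations are given as a unit quaternion [x, y, z, w].
In Python, from workcell import env, eoat, optics, order gives the robot as it stands. The module is installed in compiled form; this text tells all that it offers. Calls block until the motion is done:
- env.move_to(position, orientation): joint-space move of the TCP to a pose.
- env.line_to(position, v=0.15, rotation=None): straight line of the TCP; rotation=None keeps the orientation; v is the mean speed in m/s.
- env.move_joints(angles): joint-space move.
- eoat.move_gripper(opening): finger opening in m; the grip force is fixed at half the most; returns when the fingers have stopped.
- env.hold(seconds).
- env.inverse_kinematics(position, orientation): joint angles nearest the present ones, or None.
- env.read_state(): the state.
- optics.capture(name): name is "side" or "top"; returns (picture, depth): 480x640x3 uint8, red, green, blue; 480x640 float32, m along the optical axis (not along the pixel's ray), 0 where there is no reading.
- optics.get_calibration(name): a dict with "K" (3x3 intrinsics, pixels), "D" ([k1, k2, p1, p2, k3] as OpenCV has them; the pictures are not rectified), "R" (3x3) and "t" (3): a world point X has camera coordinates R X + t. Camera axes: x right, y down, z forward; pixel columns grow to the right and rows downward; lengths in m; the calibration is good to about 2 mm. A picture is of the moment at which its call begins. get_calibration takes no time and is no camera call.
A pose or a line that the arm cannot do raises env.Unreachable and nothing moves.
- order.close_job(): hands the job in; it is judged then, once.
The state is a dict: "clock": time; "joints": joint angles; "qd": joint speeds; "joint_torque": joint torques, N m; "tcp_pos": TCP position; "tool_rot": TCP orientation; "force": force on the tool from outside, world axes, zero at the start; "torque": the same for the moment, N m; "grip_width": finger opening in m; "finger_force": force on a finger pad.
Only numpy, scipy, OpenCV 4.12 (cv2) and the standard library are available. Lean on these libraries where they do the work, as an engineer would, in place of code of your own. Each camera call takes 0.05 s, during which the arm holds its last target. There are 200 camera calls.

## Working session

There is one attempt and no reset: what is moved stays moved. The work goes in short steps, each a Python script; the robot and the scene stay as the last script left them, time stands still between calls to the robot, and variables do not carry over. Pictures are saved under pics/ and viewed, at most 14 in all, crops included, and the job is handed in when it is done.

```bash
mkdir -p pics; python3 - <<'E'
from workcell import env,eoat,optics,order
import cv2,numpy as np
for n in("top","side"):
    p,d=optics.capture(n); cv2.imwrite(f"pics/{n}0.png",p[:,:,::-1]); np.savez(f"{n}0.npz",p=p,d=d)
    c=optics.get_calibration(n); print(n,c)
s=env.read_state();print(s)
E
```

```text
top {'K': array([[505.37838926,   0.        , 326.25215282],
       [  0.        , 505.37838926, 241.05499827],
       [  0.        ,   0.        ,   1.        ]]), 'D': array([-0.11165751,  0.        ,  0.        ,  0.        ,  0.        ]), 'R': array([[ 0.1561146 , -0.98773703,  0.00194899],
       [-0.96523044, -0.15297561, -0.21196382],
       [ 0.20966266,  0.03120942, -0.97727557]]), 't': array([-0.05401998,  0.55249258,  1.03572277])}
side {'K': array([[535.50473056,   0.        , 322.65060396],
       [  0.        , 535.50473056, 240.67897349],
       [  0.        ,   0.        ,   1.        ]]), 'D': array([0.03459353, 0.        , 0.        , 0.        , 0.        ]), 'R': array([[ 0.87082375, -0.49153978, -0.00739226],
       [-0.36929877, -0.64418537, -0.66980865],
       [ 0.32447561,  0.58601523, -0.74249696]]), 't': array([-0.474948  ,  0.24239185,  0.9277618 ])}
{'clock': 0.1, 'joints': array([ 1.16005822e+00,  1.26338713e-01, -4.05369159e-02,  1.40541984e+00,
       -1.51739552e-05,  1.57078483e+00]), 'qd': array([ 0.00123777, -0.00176994,  0.00130353, -0.00042476, -0.00016819,
        0.00099507]), 'joint_torque': array([ 1.66151302e-03, -4.36907279e+01,  3.53603411e+01,  1.38358906e-02,
       -7.20187336e-05, -4.62422463e-06]), 'tcp_pos': array([0.2094739 , 0.48097513, 0.23058268]), 'tool_rot': array([ 2.03922780e-01,  9.78986689e-01, -7.35366690e-04, -1.45435756e-04]), 'force': array([-0.140848  ,  0.70280649, -0.80462717]), 'torque': array([0.03085099, 0.01520017, 0.05176564]), 'finger_force': 0.0, 'grip_width': 0.08528560128328701}
```

View pics/top0.png

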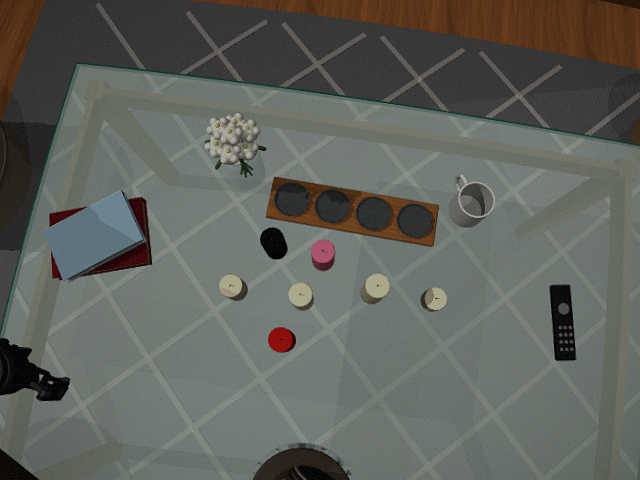

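View pics/side0.png

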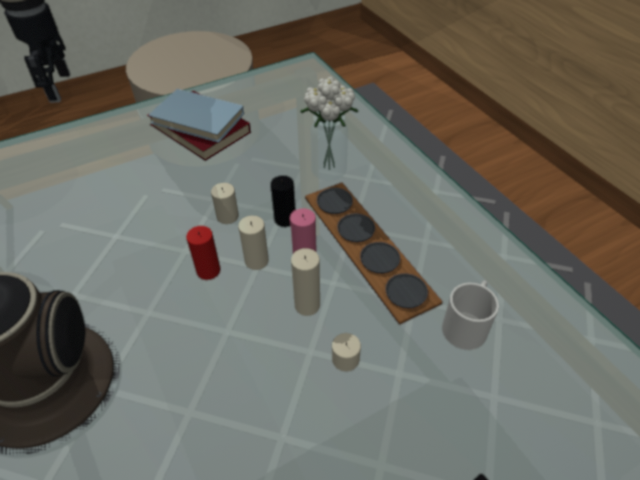

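Top view: the ivory candidates are at (231,286), (301,295), (377,288) and (436,298). The decoys are black (273,243), pink (323,254) and red (281,340), all ruled out by colour. From the side view, the heights run 80, 110, 140, 50 from left to right. The vase is at (232,140), the mug at (471,203), and the plates at (292,199), (333,206), (375,214) and (416,220), with the vase at the left end.

I'll fit the positions by matching silhouettes, and check the choice in a crop.

```bash
cat > vis.py <<'E'
from workcell import optics
import cv2,numpy as np
from scipy.optimize import minimize,least_squares
def proj(n,X):
    c=optics.get_calibration(n)
    return cv2.projectPoints(np.asarray(X,float).reshape(-1,3),cv2.Rodrigues(c["R"])[0],c["t"],c["K"],c["D"])[0].reshape(-1,2)
def back(n,uv,z):
    c=optics.get_calibration(n); uv=np.asarray(uv,float).reshape(-1,1,2)
    r=cv2.undistortPoints(uv,c["K"],c["D"]).reshape(-1,2)
    r=np.c_[r,np.ones(len(r))]@c["R"]; o=-c["R"].T@c["t"]
    return o+r*((z-o[2])/r[:,2])[:,None]
A=np.linspace(0,2*np.pi,40); C=np.c_[np.cos(A),np.sin(A)]*.025
def hull(n,xy,h,z0=0):
    P=[np.c_[C+xy,np.full(40,z)] for z in(z0,z0+h)]
    return cv2.convexHull(proj(n,np.vstack(P)).astype(np.float32))[:,0]
def ivory(p):
    p=p.astype(int); return ((p[...,0]-p[...,2]>18)&(p[...,0]>110)&(abs(p[...,0]-p[...,1])<35)).astype(np.uint8)
def iou(n,M,xy,h,z0=0):
    m=np.zeros((1920,2560),np.uint8); cv2.fillPoly(m,[np.int32((hull(n,xy,h,z0)+.5)*4)],1)
    m=cv2.resize(m*255,(640,480),interpolation=cv2.INTER_AREA)/255
    k=cv2.dilate((m>0).astype(np.uint8),np.ones((13,13)))*M
    return np.minimum(m,k).sum()/np.maximum(m,k).sum()
def fit(pics,xy,h,z0=0,names=("top","side")):
    Ms={n:ivory(pics[n]) for n in names}
    f=lambda x:-sum(iou(n,Ms[n],x,h,z0) for n in names)/len(names)
    r=minimize(f,xy,method="Nelder-Mead",options=dict(initial_simplex=np.array([xy,xy+[.01,0],xy+[0,.01]]),xatol=3e-4,fatol=1e-4))
    return r.x,-r.fun
E
cat > m.py <<'E'
from vis import *
pics={n:np.load(n+"0.npz")["p"] for n in("top","side")}
uv=[(231,286),(301,295),(377,288),(436,298)]
for q in uv:
    print(q,end=" ")
    for h in(.05,.08,.11,.14):
        x,s=fit(pics,back("top",q,h/2)[0,:2],h); print(int(h*1000),x.round(4),round(s,3),end=" | ")
    print()
pl=back("top",[(292,199),(333,206),(375,214),(416,220)],.017); print(pl.round(4),np.linalg.norm(np.diff(pl[:,:2],axis=0),axis=1))
pl2=back("side",[(336,200),(356,229),(380,259),(407,292)],.017); print(pl2.round(4))
print("decoys blk,pink,red",back("top",[(272,237),(323,248),(281,338)],.11)[:,:2].round(3))
# plate ellipses
t=pics["top"].astype(int);im=pics["top"][165:365,190:480].copy()
print("vase,mug",back("side",[(327,172),(468,335)],.0).round(3))
im=cv2.resize(im,None,fx=2.6,fy=2.6,interpolation=cv2.INTER_CUBIC);cv2.imwrite("pics/crop.png",im[:,:,::-1])
E
python3 m.py
```

```text
(231, 286) 50 [0.4316 0.2317] 0.496 | 80 [0.4273 0.222 ] 0.473 | 110 [0.4239 0.2156] 0.399 | 140 [0.4225 0.2107] 0.343 | 
(301, 295) 50 [0.4345 0.0722] 0.46 | 80 [0.4334 0.0722] 0.492 | 110 [0.4273 0.067 ] 0.516 | 140 [0.4243 0.0643] 0.458 | 
(377, 288) 50 [ 0.4795 -0.0911] 0.458 | 80 [ 0.4751 -0.0882] 0.423 | 110 [ 0.4702 -0.0851] 0.446 | 140 [ 0.4651 -0.0824] 0.488 | 
(436, 298) 50 [ 0.4692 -0.2182] 0.617 | 80 [ 0.4691 -0.2181] 0.506 | 110 [ 0.468  -0.2148] 0.426 | 140 [ 0.4683 -0.2154] 0.363 | 
[[ 0.6485  0.1275  0.017 ]
 [ 0.6467  0.0319  0.017 ]
 [ 0.643  -0.0657  0.017 ]
 [ 0.6438 -0.1603  0.017 ]] [0.09556829 0.09765665 0.09460776]
[[ 0.6514  0.1267  0.017 ]
 [ 0.6432  0.0285  0.017 ]
 [ 0.6412 -0.0666  0.017 ]
 [ 0.6403 -0.1613  0.017 ]]
decoys blk,pink,red [[0.534 0.144]
 [0.528 0.036]
 [0.334 0.09 ]]
vase,mug [[ 0.691  0.237  0.   ]
 [ 0.689 -0.287  0.   ]]
```

View pics/crop.png

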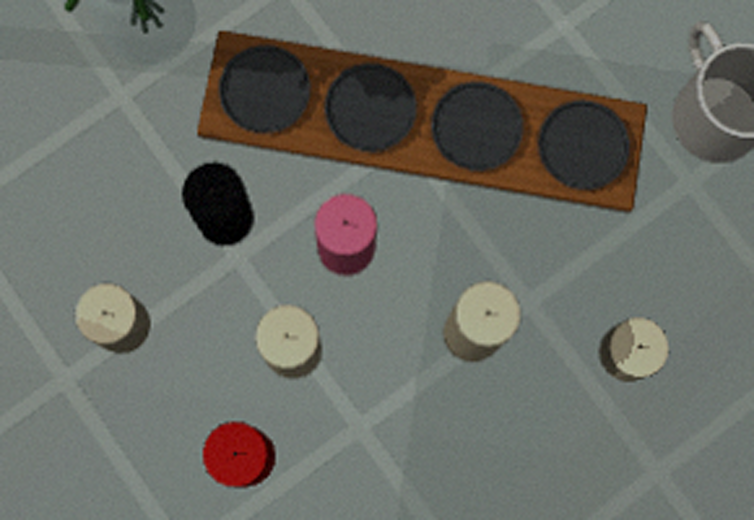

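The crop confirms four ivory candles, with wicks at about top-image (231,286), (301.5,295), (378,286) and (436,298.5). Black, pink and red are clearly separate. My mask missed the shaded sides, so I'll loosen it and refine, adding depth on the tops as a height check.

```bash
sed -i 's/return ((p\[.*$/return ((p[...,0]-p[...,2]>4)\&(p[...,0]-p[...,1]<25)\&(p[...,0]>45)).astype(np.uint8)/' vis.py
cat > m2.py <<'E'
from vis import *
D={n:np.load(n+"0.npz") for n in("top","side")}; pics={n:D[n]["p"] for n in D}
c=optics.get_calibration("top")
for q in [(230.8,285.8),(301.5,295),(378,286),(436,298.5)]:
    u,v=map(round,q); z=np.median(D["top"]["d"][v-4:v+5,u-4:u+5])
    r=cv2.undistortPoints(np.array([[q]],float),c["K"],c["D"])[0,0]; Z=(c["R"].T@(np.r_[r,1]*z-c["t"]))
    print(q,"depth",Z.round(3))
    for h in(.05,.08,.11,.14):
        x,s=fit(pics,back("top",q,h)[0,:2],h); print("  ",int(h*1000),x.round(4),round(s,3),"wick",back("top",q,h)[0,:2].round(4))
# plates: dark neutral blobs inside tray quad
for n,quad,pts in(("top",[(275,178),(438,206),(434,246),(266,218)],0),("side",[(307,192),(340,184),(440,298),(402,320)],0)):
    m=np.zeros((480,640),np.uint8); cv2.fillPoly(m,[np.int32(quad)],1)
    p=pics[n].astype(int); k=((p[...,0]-p[...,2]<12)&(p.max(2)<110)).astype(np.uint8)*m
    k=cv2.morphologyEx(k,cv2.MORPH_OPEN,np.ones((7,7)))
    cs=sorted([q for q in cv2.findContours(k,0,1)[0] if cv2.contourArea(q)>200],key=lambda q:q[:,0,0].mean())
    E=[cv2.fitEllipse(cv2.convexHull(q)) for q in cs]; P=back(n,[e[0] for e in E],.017); print(n,[np.round(e[1]) for e in E],P.round(4).tolist())
E
python3 m2.py
```

```text
(230.8, 285.8) depth [0.424 0.215 0.081]
   50 [0.4261 0.2216] 0.793 wick [0.4265 0.221 ]
   80 [0.4247 0.2172] 0.909 wick [0.4237 0.2148]
   110 [0.4236 0.2138] 0.76 wick [0.4209 0.2086]
   140 [0.4205 0.2043] 0.642 wick [0.418  0.2024]
(301.5, 295) depth [0.425 0.063 0.111]
   50 [0.4282 0.0695] 0.788 wick [0.4312 0.0672]
   80 [0.4283 0.0687] 0.849 wick [0.4283 0.0653]
   110 [0.4271 0.0675] 0.934 wick [0.4253 0.0634]
   140 [0.4249 0.0656] 0.802 wick [0.4223 0.0615]
(378, 286) depth [ 0.463 -0.084  0.14 ]
   50 [ 0.4659 -0.0825] 0.727 wick [ 0.4759 -0.092 ]
   80 [ 0.4658 -0.0825] 0.79 wick [ 0.4717 -0.0894]
   110 [ 0.4663 -0.0828] 0.847 wick [ 0.4675 -0.0869]
   140 [ 0.4652 -0.0823] 0.945 wick [ 0.4633 -0.0844]
(436, 298.5) depth [ 0.468 -0.219  0.05 ]Traceback (most recent call last):
  File "m2.py", line 9, in <module>
    x,s=fit(pics,back("top",q,h)[0,:2],h); print("  ",int(h*1000),x.round(4),round(s,3),"wick",back("top",q,h)[0,:2].round(4))
        ~~~^^^^^^^^^^^^^^^^^^^^^^^^^^^^^^
  File "vis.py", line 26, in fit
    r=minimize(f,xy,method="Nelder-Mead",options=dict(init
[... 344 characters left out ...]
 in names)/len(names)
                ~~~^^^^^^^^^^^^^^^^^^^^^^^^^^^^^^^^^^^^
  File "vis.py", line 25, in <genexpr>
    f=lambda x:-sum(iou(n,Ms[n],x,h,z0) for n in names)/len(names)
                    ~~~^^^^^^^^^^^^^^^^
  File "vis.py", line 19, in iou
    m=np.zeros((1920,2560),np.uint8); cv2.fillPoly(m,[np.int32((hull(n,xy,h,z0)+.5)*4)],1)
                                                                ~~~~^^^^^^^^^^^
  File "vis.py", line 15, in hull
    return cv2.convexHull(proj(n,np.vstack(P)).astype(np.float32))[:,0]
                          ~~~~^^^^^^^^^^^^^^^^
  File "vis.py", line 5, in proj
    c=optics.get_calibration(n)
ValueError: time passes only in moves, steps and waits
```

Heights agree between depth and silhouette. I'll cache the calibration, finish the plates, then start with candle_140.

```bash
sed -i 's/c=optics.get_calibration(n)/c=CAL[n]/; s/^def proj/CAL={n:optics.get_calibration(n) for n in("top","side")}\ndef proj/' vis.py
sed -i 's/^c=optics.*/c=CAL["top"]/; s/for h in(.05,.08,.11,.14)/for h in [{230.8:.08,301.5:.11,378:.14,436:.05}[q[0]]]/' m2.py; python3 m2.py
python3 - <<'E'
from workcell import env
import numpy as np
for p in [(.648,.127,.3),(.648,.127,.106),(.643,-.16,.03),(.43,.066,.3),(.468,-.219,.015),(.46,.127,.25)]:
    j=env.inverse_kinematics(list(p),[0,1,0,0]); print(p,None if j is None else np.round(j,2))
E
```

```text
(230.8, 285.8) depth [0.424 0.215 0.081]
   80 [0.4247 0.2172] 0.909 wick [0.4237 0.2148]
(301.5, 295) depth [0.425 0.063 0.111]
   110 [0.4271 0.0675] 0.934 wick [0.4253 0.0634]
(378, 286) depth [ 0.463 -0.084  0.14 ]
   140 [ 0.4652 -0.0823] 0.945 wick [ 0.4633 -0.0844]
(436, 298.5) depth [ 0.468 -0.219  0.05 ]
   50 [ 0.4691 -0.2182] 0.924 wick [ 0.4683 -0.2192]
top [array([33., 35.]), array([33., 35.]), array([33., 35.]), array([33., 35.])] [[0.6487, 0.1293, 0.017], [0.6468, 0.0343, 0.017], [0.6448, -0.0609, 0.017], [0.6425, -0.1563, 0.017]]
side [array([25., 34.]), array([27., 36.]), array([30., 38.]), array([33., 41.])] [[0.6478, 0.1277, 0.017], [0.6453, 0.0326, 0.017], [0.643, -0.0626, 0.017], [0.641, -0.1575, 0.017]]
(0.648, 0.127, 0.3) [0.19 0.42 0.5  1.65 0.   0.19]
(0.648, 0.127, 0.106) [0.19 0.41 0.05 1.22 0.   0.19]
(0.643, -0.16, 0.03) [-0.24  0.45 -0.06  1.06  0.   -0.24]
(0.43, 0.066, 0.3) [ 0.15 -0.03 -0.06  1.55  0.    0.15]
(0.468, -0.219, 0.015) [-0.44  0.2  -0.44  0.93  0.   -0.44]
(0.46, 0.127, 0.25) [ 0.27  0.04 -0.1   1.44  0.    0.27]
```

```bash
cat > pp.py <<'E'
from workcell import env,eoat,optics
import numpy as np
Q=[0,1,0,0]; TOP=.049  # TCP below candle top at the grasp
CAND={140:(.4645,-.083),110:(.4262,.0657),80:(.4243,.2163),50:(.4688,-.2187)}
PLATE={140:(.6482,.1285),110:(.6460,.0335),80:(.6439,-.0617),50:(.6418,-.1569)}
def show(t):
    s=env.read_state(); print(t,round(s["clock"],2),s["tcp_pos"].round(4),"w",round(s["grip_width"],4),"F",s["force"].round(1),"pad",round(s["finger_force"],1))
def place(h):
    x,y=CAND[h]; X,Y=PLATE[h]; off=h/1000-TOP if h>60 else .015   # TCP above foot
    env.move_to([x,y,.22],Q); eoat.move_gripper(.085)
    env.line_to([x,y,off],v=.12); eoat.move_gripper(.03); show("grip")
    zt=.14+off
    env.line_to([x,y,zt],v=.15); show("lift")
    env.line_to([.47,Y,zt],v=.2); env.line_to([X,Y,zt],v=.15)
    env.line_to([X,Y,.03+off],v=.12); env.line_to([X,Y,.0165+off],v=.03); show("down")
    eoat.move_gripper(.068); show("open")
    env.line_to([X,Y,off+.12],v=.12); env.line_to([.5,Y,max(.22,off+.12)],v=.25); show("out")
E
python3 - <<'E'
from pp import *
place(140)
import cv2
for n in("top","side"):
    p,d=optics.capture(n); cv2.imwrite(f"pics/{n}1.png",p[:,:,::-1])
E
```

```text
grip 4.19 [ 0.465  -0.0832  0.0918] w 0.0487 F [-0.  -1.1  5.5] pad 62.0
lift 5.28 [ 0.464  -0.0829  0.2299] w 0.0487 F [-0.5  0.  -2.3] pad 62.1
down 9.49 [0.6481 0.1285 0.1073] w 0.0488 F [-0.1 -0.  -1.9] pad 62.2
open 9.82 [0.6484 0.1286 0.1079] w 0.068 F [ 1.3  0.3 -1. ] pad 0.0
out 11.57 [0.5008 0.1286 0.2199] w 0.0679 F [-0.   0.1 -0.4] pad 0.0
```

View pics/side1.png

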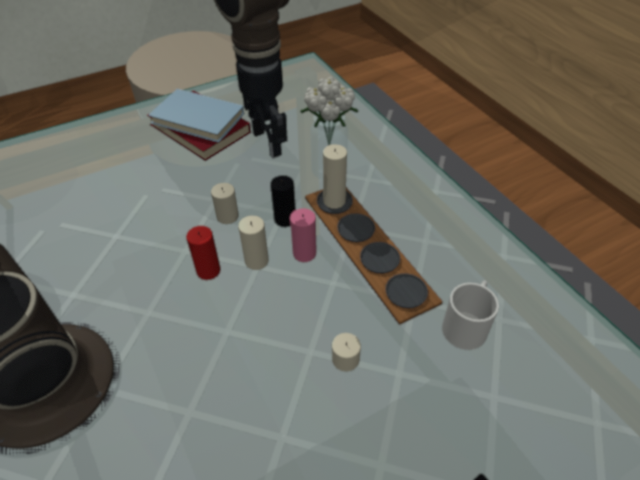

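The tallest candle stands upright on the vase-end plate (side view 335,205), and nothing else was disturbed. Next, the other three.

```bash
python3 - <<'E'
from pp import *
for h in(110,80,50):
    place(h)
env.move_to([.3,-.4,.25],Q); env.hold(.5); show("end")
from vis import *
pics={}
for n in("top","side"):
    p,d=optics.capture(n); pics[n]=p; cv2.imwrite(f"pics/{n}2.png",p[:,:,::-1])
for h in PLATE:
    x,s=fit(pics,np.array(PLATE[h]),h/1000,.015); print(h,((x-PLATE[h])*1000).round(1),round(s,3))
E
```

```text
grip 14.37 [0.4267 0.0659 0.0616] w 0.0486 F [-0.9  0.8  4.2] pad 62.3
lift 15.45 [0.4257 0.0656 0.1999] w 0.0487 F [-0.2 -0.8 -2.3] pad 62.1
down 18.87 [0.6459 0.0335 0.0773] w 0.0487 F [-0.  -0.  -2.1] pad 62.1
open 19.19 [0.6463 0.0335 0.0779] w 0.0679 F [-0.1  0.6 -0.6] pad 0.0
out 20.97 [0.5007 0.0335 0.2196] w 0.0682 F [-0.7 -0.4 -0.2] pad 0.0
grip 24.24 [0.4248 0.2165 0.0316] w 0.0491 F [0.8 0.7 4.7] pad 62.2
lift 25.32 [0.4237 0.216  0.1699] w 0.049 F [ 0.5 -0.  -1.5] pad 61.9
down 29.86 [ 0.6438 -0.0617  0.0473] w 0.0489 F [-0.3  0.3 -1.3] pad 61.9
open 30.18 [ 0.6441 -0.0617  0.0478] w 0.0682 F [-0.2  0.2  0.2] pad 0.0
out 31.99 [ 0.5006 -0.0617  0.2193] w 0.0681 F [ 0.  -0.4  0.7] pad 0.0
grip 35.28 [ 0.4692 -0.2189  0.0157] w 0.0486 F [-0.9  0.8  6.4] pad 62.2
lift 36.37 [ 0.4683 -0.2184  0.1539] w 0.0484 F [ 0.5  0.7 -1.1] pad 61.9
down 39.78 [ 0.6417 -0.1568  0.0313] w 0.0487 F [-0.4  0.7 -1.7] pad 62.0
open 40.11 [ 0.642  -0.1569  0.0317] w 0.0679 F [-0.4  0.3 -0.4] pad 0.0
out 41.93 [ 0.5005 -0.1569  0.2192] w 0.0679 F [ 0.  -0.6 -0. ] pad 0.0
end 43.63 [ 0.3002 -0.3998  0.2501] w 0.0682 F [ 0.4 -0.1 -0.6] pad 0.0
140 [-0.1  0.8] 0.719
110 [0.9 1.4] 0.725
80 [0.7 0.3] 0.769
50 [0.2 1. ] 0.768
```

View pics/top2.png

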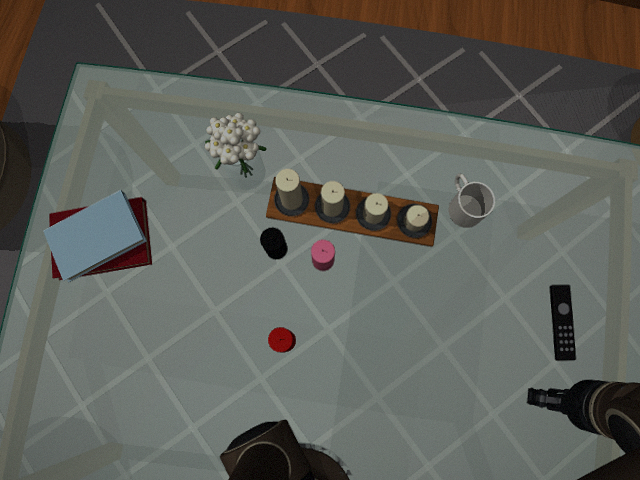

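View pics/side2.png

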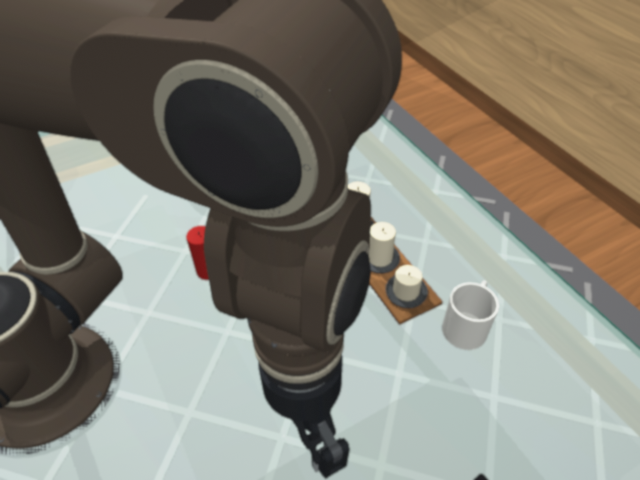

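In the top view the candles stand upright on their plates at (290,190), (333,200), (376,210) and (417,219), stepping down from vase to mug. Each is within about 2 mm of its plate centre. The vase, mug and decoys haven't moved, and the arm is clear, so I'm handing in.

```bash
python3 -c "
from workcell import order
print(order.close_job())"
```

```text
the job is handed in; nothing more can be done
None
```

The job is handed in at about 44 s on the robot's clock: all four candles stand upright, one to a plate, from the 140 mm by the vase down to the 50 mm by the mug, and the vase and mug were not moved.

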